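# Feed a row of tube racks into the loading dock

### The job

Slide the row of three tube racks along the bench into the loading dock until the leading rack stands flat against the stop at the end of the lane and all three sit snugly one behind the other between the guide rails. Push them together as one straight row: do not lift or tip a rack or let the row break up or buckle, and leave the other things where they stand.

Things in the scene. Friction and masses are not known exactly. Their poses are not given: they have to be found in the camera images.
- dock: rack loading dock, fixed: a straight lane between two aluminium guide rails, ending at a steel stop plate before a white housing (230 mm wide, 83 mm high, y = 0 to +111 mm). Origin: on the bench at the middle of the stop's face; z up; the stop is its plane y = 0, the lane runs along y from the mouth (at -y). No floor: racks slide on the bench. Three racks home have centres at y = -31, -93, -155 mm.
- dock_mouth (a point): point on the bench at the middle of the lane's mouth, 200 mm before the stop; axes as the dock's. Rails: 32 mm high, 10 mm thick, inner faces at x = -81 and +81 mm, parallel up to 160 mm from the stop, then flaring by 20 degrees to about 192 mm apart at the mouth. Outside them low foot flanges, 4 mm high, to x = -113 and +113 mm.
- rack_front: leading tube rack, nearest the dock; orange plastic, 150 mm long (x), 62 mm thick (y), 61 mm high, 86 mm with the caps of its fixed tubes; about 160 g. Origin: centre of the underside, z up. Its +y long side faces the mouth, 215 to 270 mm from the stop; it starts within 8 mm of the lane's middle line and 0.06 rad of square.
- rack_mid: middle rack, like rack_front (same size and axes), behind it on its -y side; gap about 3 to 6 mm, up to 4 mm and 0.03 rad out of line. The racks' long sides are openwork: full-size plates at heights 0-4, 26-29 and 58-61 mm, open between them, posts only at the corners.
- rack_back: last rack, like the others, behind rack_mid on its -y side in the same way. Its free -y long side (31 mm from the origin) is the one to push; home, that side is 186 mm from the stop, level with the flares. All caps are at least 7 mm in from the long sides.
- lidded_dish: round aluminium dish with lid, 68 mm across, 24 mm high, beside the lane's far rail. Bystander standing loose on the bench, leave alone. Origin: centre of its underside.
- bench_timer: grey kitchen-type timer, 58x58 mm, 18 mm high, on the far side of the row of racks, 10 mm or more from their ends. Bystander standing loose on the bench, leave alone. Origin: centre of its underside.
- small_beaker: small glass beaker, 58 mm across, 70 mm high, beside the lane's near rail. Bystander standing loose on the bench, leave alone. Origin: centre of its underside.
- lab_meter: white hand-held meter lying on its back, 144x66x28 mm, at the near right of the bench. Bystander standing loose on the bench, leave alone. Origin: centre of its underside.
Not all that is in view belongs to the job. Leave any green look-alike of the rack_back alone.

How it is judged:
By the outcome, as a careful person would: the job done as asked, in the order asked, and still so for the second after the job is handed in, with the robot touching nothing.
It also fails if it takes over 42 s, if anything falls off the work surface, if the arm or the gripper's body presses on something with over 40 N, if the wrist force passes 120 N, or if a joint passes its speed limit or range.

### The arm

A 6-joint arm with a two-finger parallel gripper is mounted at the origin on a cart in front of the work surface, level with it; the furniture and walls round the work are solid. World frame = base frame: x ahead of the robot, y to its left, z up, the work surface at z = 0. Lengths are in mm, angles in rad, forces in N, time in s.
With the tool pointing down it reaches from about 250 to 800 mm from the base axis. Payload 8.5 kg.
Tool frame: the origin (TCP) lies between the finger pads; the fingertips stand 14 mm ahead of it and the grasp point (between the pads) lies 5 mm behind it (env.nose_length is the distance from the TCP to the fingertips, in mm); z points along the fingers, y is the direction in which the jaws open and shut (so a half turn about z gives the same grasp; the last joint's range is limited). The gripper opens to 85 mm and grips with 20 to 120 N. Pads are 22 mm wide; open, the fingers measure 114 mm over their backs; the gripper's body (76 mm by 85 mm) begins 54 mm behind the grasp point. The pads swing forward as they close: fully open they stand 13 mm farther back than shut.
Start: joints at [0, 0.238, -0.013, 1.319, 0, 1.571], TCP at [524.957, -0, 245.276] pointing down, gripper open.
Joint ranges: [-2.66, 2.66], [-1.03, 1.9], [-1.14, 1.46], [-1.82, 2.27], [-1.45, 1.34], [-3.14, 3.14]. Speed limits (rad/s): [2.22, 2.22, 2.79, 3.14, 3.14, 3.14].

### API

Orientations are given as a unit quaternion [x, y, z, w].
In Python, from rig import sensors, viewer, workorder, env gives the robot as it stands. The module is installed in compiled form; this text tells all that it offers.
- The arm moves only by the tool move_arm, never from a script. Its argument "moves" is a list of rows, each an object with "dp": the shift along the tool's x, y, z in mm, a list of three; "twist": the turn, a rotation vector about the tool's x, y, z in rad, a list of three. In form: [{"dp": [tx, ty, tz], "twist": [rx, ry, rz]}, ...]. A call has 1 to 5 rows; each row is the pose to reach, as a shift and turn from the pose measured when the call began, along the tool's axes at that moment; what a row does not reach only later rows make up. A row lasts 1/10 s, in which the tool goes at most 50 mm and 8.59 degrees, less where a joint would pass 70% of its speed; a pose out of reach is approached as far as the arm can. A call with a gripper value outside its range is refused whole. "grip" is the finger opening in mm, from 0 to 85.4, set as the call begins (left out, the last holds). The fingers move at their own pace and stop on an object; "grip_force" is the grip in N (left out, the last holds). Time passes only in rows, so rows that repeat a pose let the fingers close. It gives the time, the measured TCP pose, the force and the opening at its end, in the units of the state.
- sensors.state(): the state, without advancing time (a new reading comes with each control period).
- viewer.camera(name): name is "scene" or "side" or "wrist"; returns the picture (384x512x3 uint8, red, green, blue); there is no depth.
- viewer.camera_params(name): a dict with "fovy" (degrees; the focal length in pixels is half the picture's height over the tangent of half this angle, whatever the lens; pixels are square), "cx", "cy" (the principal point, pixels), "world_from_camera" (4x4, takes a point from camera to world coordinates); the wrist camera has in their place "hand_eye" (4x4, takes a point from camera to tool coordinates, whose origin is the TCP and whose axes are the flange's). Camera axes: x right, y down, z forward; pixel columns grow to the right and rows downward; lengths in mm; the calibration is good to about 2 mm. A picture is of the moment at which its call begins: read the wrist's pose just before it. camera_params takes no time and is no camera call.
- workorder.hand_in(): hands the job in, once; it reports no verdict.
The state is a dict: "time_s": time; "joints": joint angles; "joint_velocities": joint speeds; "tau": joint torques, N m; "position": TCP position; "tool_rot": TCP orientation; "wrist_force": force on the tool from outside, world axes, zero at the start; "wrist_torque": the same for the moment, N m; "gripper_width": opening from 0.0 (shut) to 1.0 (fully open).
Only numpy, scipy, OpenCV 4.12 (cv2) and the standard library are available. Lean on these libraries where they do the work, as an engineer would, in place of code of your own. Each camera call takes 0.05 s, during which the arm holds its last target.

## Working session

There is one attempt and no reset: what is moved stays moved. The work goes in short steps, Python scripts to look and compute and a tool call to move; the robot and the scene stay as the last step left them, time stands still between calls to the robot, and variables do not carry over. Pictures are saved under pics/ and viewed, and the job is handed in when it is done.

Besides the shell and the picture viewer there is one more tool, called after "Emit:" as name(argument=value, ...), one argument or row to a line, values as JSON. move_arm: Moves the arm, as the interface text tells. Its arguments: {"type":"object","properties":{"moves":{"type":"array","items":{"type":"object","properties":{"dp":{"type":"array","items":{"type":"number"}},"twist":{"type":"array","items":{"type":"number"}}}}},"grip":{"type":"number"},"grip_force":{"type":"number"}},"required":["moves"]}

```bash
mkdir -p pics
cat > look.py <<'E'
from rig import sensors, viewer, workorder, env
import cv2,sys,json
import numpy as np
np.set_printoptions(precision=4,suppress=True)
def snap(name,fn):
    im=viewer.camera(name); cv2.imwrite('pics/'+fn,im[:,:,::-1]); return im
E
python3 - <<'E'
from look import *
s=sensors.state(); print(s['time_s'],s['position'],s['tool_rot'],env.nose_length)
for n in ['scene','side','wrist']:
    snap(n,n+'0.png'); print(n,viewer.camera_params(n))
E
```

```text
0.0 [524.6028  -0.0075 244.667 ] [ 0.7071  0.7071 -0.0005 -0.0005] 14.0
scene {'fovy': 54.112917935231124, 'cx': 256.30454850093173, 'cy': 192.75423237787803, 'world_from_camera': array([[   0.6111,   -0.5055,    0.6091, -199.5422],
       [  -0.7913,   -0.3685,    0.4879, -699.9856],
       [  -0.0222,   -0.7801,   -0.6252,  800.0881],
       [   0.    ,    0.    ,    0.    ,    1.    ]])}
side {'fovy': 42.07699594888281, 'cx': 261.53257782978835, 'cy': 193.62701519985697, 'world_from_camera': array([[  -0.9132,   -0.2759,    0.3   ,   96.977 ],
       [  -0.4075,    0.6041,   -0.6848,  991.2366],
       [   0.0077,   -0.7476,   -0.6641, 1093.6019],
       [   0.    ,    0.    ,    0.    ,    1.    ]])}
wrist {'fovy': 60.99482658241545, 'cx': 252.94506191944936, 'cy': 194.85959970796128, 'hand_eye': array([[  -0.0001,   -0.9568,   -0.2907,   74.6624],
       [   1.    ,   -0.    ,   -0.0001,   -0.4861],
       [   0.0001,   -0.2907,    0.9568, -128.7448],
       [   0.    ,    0.    ,    0.    ,    1.    ]])}
```

View pics/scene0.png

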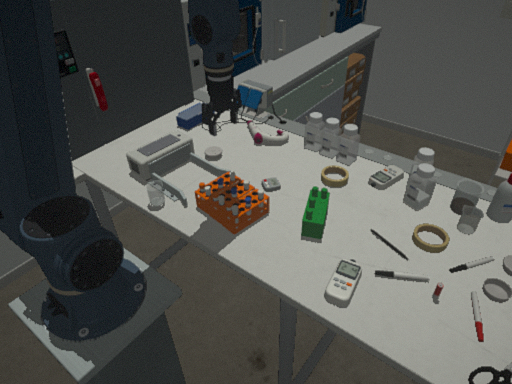

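View pics/side0.png

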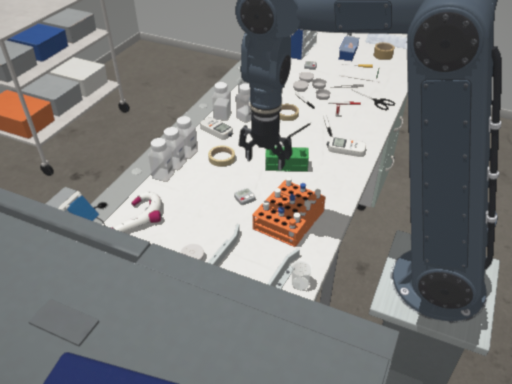

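View pics/wrist0.png

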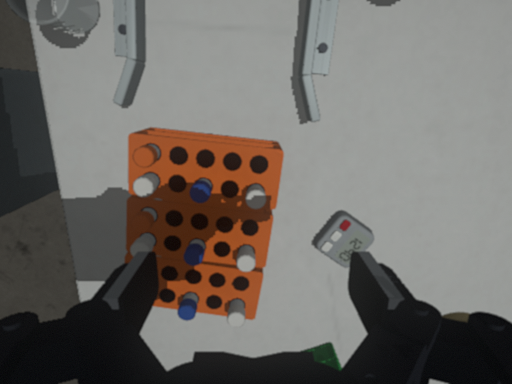

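The wrist view shows the row (about 130–280, 130–320 px), the rails above it, the beaker at upper left, the timer at (343,238), and the green look-alike below. I'll enlarge it.

Run:
```python
import cv2
im=cv2.imread('pics/wrist0.png')
c=cv2.resize(im[0:125,90:350],None,fx=3,fy=3,interpolation=cv2.INTER_CUBIC);cv2.imwrite('pics/w0a.png',c)
c=cv2.resize(im[120:330,110:310],None,fx=2.8,fy=2.8,interpolation=cv2.INTER_CUBIC);cv2.imwrite('pics/w0b.png',c)
```

```text
(no output)
```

View pics/w0a.png

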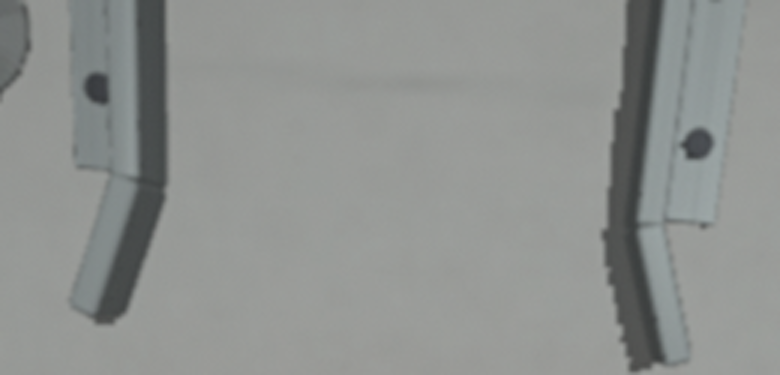

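View pics/w0b.png

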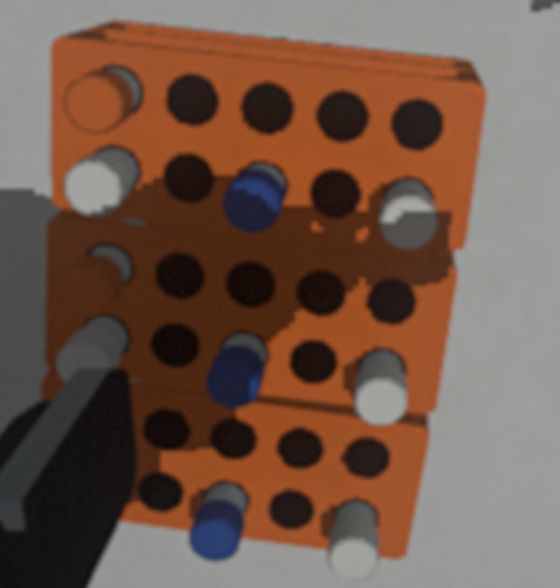

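```bash
cat >> look.py <<'E'
from scipy.spatial.transform import Rotation as R
def cam(name,pos=None,rot=None):
    p=viewer.camera_params(name)
    f=192/np.tan(np.radians(p['fovy'])/2)
    if name=='wrist':
        T=np.eye(4);T[:3,:3]=R.from_quat(rot).as_matrix();T[:3,3]=pos;T=T@p['hand_eye']
    else: T=p['world_from_camera']
    return f,p['cx'],p['cy'],T
def ray(c,u,v,z):
    f,cx,cy,T=c
    d=T[:3,:3]@np.array([(u-cx)/f,(v-cy)/f,1.]); o=T[:3,3]
    return (o+d*(z-o[2])/d[2])
def proj(c,P):
    f,cx,cy,T=c
    q=np.linalg.inv(T)@np.append(P,1); return np.array([cx+f*q[0]/q[2],cy+f*q[1]/q[2]])
POS0=[524.6028,-0.0075,244.667];ROT0=[0.7071,0.7071,-0.0005,-0.0005]
E
python3 - <<'E'
from look import *
c=cam('wrist',POS0,ROT0)
print('rail')
A={}
for n,(u,v,z) in dict(Lb=(138,180,32),Lb0=(165,188,0),Ltop=(133,2,32),Ltop0=(166,2,0),Rb=(637,225,32),Rb0=(608,230,0),Rtop=(662,2,32),Lt=(98,318,32),Rt=(662,362,32)).items():
    A[n]=ray(c,90+u/3,v/3,z);print(n,A[n])
for n,(u,v) in dict(Ffl=(53,40),Ffr=(484,82),Frr=(462,248),Frl=(47,211),Mfr=(457,252),Mrr=(436,410),Mrl=(45,375),Bfr=(428,425),Brr=(405,557),Brm=(120,520)).items():
    A[n]=ray(c,110+u/2.8,120+v/2.8,61);print(n,A[n])
d=A['Rb']-A['Lb'];print('width',np.linalg.norm(d),'ang',np.arctan2(d[1],d[0]))
for a,b in [('Lb','Ltop'),('Rb','Rtop'),('Frr','Ffr'),('Mrr','Mfr'),('Brr','Bfr')]:
    d=A[b]-A[a];print(a,b,np.arctan2(-d[0],d[1]),np.linalg.norm(d))
for a,b in [('Ffl','Ffr'),('Frl','Frr'),('Mrl','Mrr'),('Brm','Brr')]:
    d=A[b]-A[a];print(a,b,np.arctan2(d[1],d[0]),np.linalg.norm(d))
E
```

```text
rail
Lb [410.0089 108.0028  32.    ]
Lb0 [408.6232 108.4863   0.    ]
Ltop [413.7961 159.0846  32.    ]
Ltop0 [414.6002 166.9931   0.    ]
Rb [572.3981  94.2585  32.    ]
Rb0 [566.5602  94.4081   0.    ]
Rtop [577.2714 159.012   32.    ]
Lt [392.0054  64.8086  32.    ]
Rt [582.8577  50.3146  32.    ]
Ffl [406.1739  39.7457  61.    ]
Ffr [552.5559  25.5049  61.    ]
Frr [546.1903 -34.7937  61.    ]
Frl [397.3162 -20.8357  61.    ]
Mfr [544.4066 -36.3309  61.    ]
Mrr [ 537.5147 -100.529    61.    ]
Mrl [389.2409 -85.7983  61.    ]
Bfr [ 534.5055 -107.004    61.    ]
Brr [ 525.7299 -167.1241   61.    ]
Brm [ 411.9456 -149.7966   61.    ]
width 162.9698689109577 ang -0.08443692189240726
Lb Ltop -0.07400471034949557 51.22194367761188
Rb Rtop -0.07511640163492583 64.93666106228271
Frr Ffr -0.10517938355182936 60.63374233344323
Mrr Mfr -0.10694314408691223 64.56695867684003
Brr Bfr -0.14494400935458343 60.75722920745202
Ffl Ffr -0.09697976956579284 147.07309130058204
Frl Frr -0.09348421166164045 149.52696620557302
Mrl Mrr -0.0990233180046572 149.00373563025363
Brm Brr -0.1511221535467133 115.09615272466253
```

Emit:
move_arm(
  moves=[
    {"dp": [-40, -16, 0], "twist": [0, 0, 0.078]},
    {"dp": [-80, -32, 0], "twist": [0, 0, 0.078]},
    {"dp": [-120, -48, 20], "twist": [0, 0, 0.078]},
    {"dp": [-160, -64, 40], "twist": [0, 0, 0.078]},
    {"dp": [-193, -76, 60], "twist": [0, 0, 0.078]},
  ],
  grip=45,
)

```text
time_s: 0.65
position: [447.5, -194.7, 184.3]
tool_rot: [0.734, 0.679, -0.0, -0.0]
wrist_force: [0.3, -0.5, -0.3]
gripper_width: 0.528
```

Run:
```python
from look import *
s=sensors.state(); print(s['time_s'],s['position'],s['tool_rot'],s['gripper_width'])
im=snap('wrist','w1.png')
cv2.imwrite('pics/w1b.png',cv2.resize(im[:,:,::-1],None,fx=1.5,fy=1.5,interpolation=cv2.INTER_CUBIC))
```

```text
0.65 [ 447.4951 -194.6748  184.3202] [ 0.7343  0.6788 -0.0004 -0.0002] 0.5283972137333562
```

View pics/w1b.png

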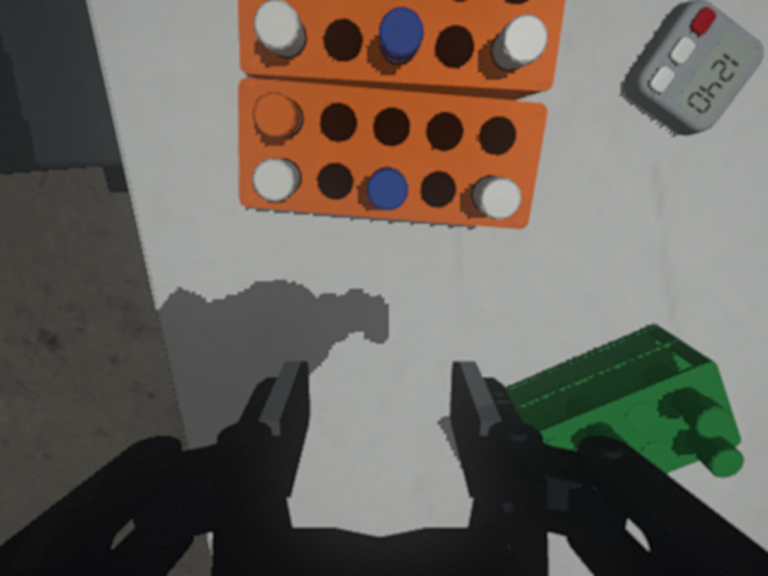

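Run:
```python
from look import *
c=cam('wrist',[447.4951,-194.6748,184.3202],[0.7343,0.6788,-0.0004,-0.0002])
A={}
for n,(u,v,z) in dict(fl=(240,79,61),fr=(548,103,61),rl=(241,207,61),rr=(527,228,61),mrl=(241,75,61),mrr=(553,92,61),gtop=(717,365,61),gtop2=(545,432,61),gbase=(508,385,0),gback=(655,325,0)).items():
    A[n]=ray(c,u/1.5,v/1.5,z);print(n,A[n])
for a,b in [('fl','fr'),('rl','rr'),('mrl','mrr')]:
    d=A[b]-A[a];print(a,b,np.arctan2(d[1],d[0]),np.linalg.norm(d),(A[a]+A[b])/2)
```

```text
fl [388.8729 -85.692   61.    ]
fr [ 535.1415 -107.9306   61.    ]
rl [ 379.6369 -145.5996   61.    ]
rr [ 525.6043 -167.9029   61.    ]
mrl [389.6288 -83.9938  61.    ]
mrr [ 537.422  -103.1688   61.    ]
gtop [ 633.0787 -254.2253   61.    ]
gtop2 [ 537.2788 -290.1223   61.    ]
gbase [ 530.7604 -290.8316    0.    ]
gback [ 630.8759 -253.0912    0.    ]
fl fr -0.15088405375836123 147.94950437638286 [462.0072 -96.8113  61.    ]
rl rr -0.15162353553780158 147.66147460478695 [ 452.6206 -156.7513   61.    ]
mrl mrr -0.12902097966952894 149.03187585642308 [463.5254 -93.5813  61.    ]
```

Emit:
move_arm(
  moves=[
    {"dp": [0, 0, 40], "twist": [0, 0.1, 0.06]},
    {"dp": [0, 0, 80], "twist": [0, 0.1, 0.06]},
    {"dp": [0, 0, 120], "twist": [0, 0.1, 0.06]},
    {"dp": [0, 0, 147], "twist": [0, 0.1, 0.06]},
    {"dp": [0, 0, 147], "twist": [0, 0.1, 0.06]},
  ],
)

```text
time_s: 1.2
position: [441.6, -196.4, 31.1]
tool_rot: [0.754, 0.655, 0.033, -0.039]
wrist_force: [-0.6, 0.5, 0.8]
gripper_width: 0.529
```

Run:
```python
from look import *
s=sensors.state(); print(s['time_s'],s['position'],s['tool_rot'],s['gripper_width'],s['wrist_force'])
im=snap('wrist','w2.png')[:,:,::-1]
a=snap('side','s2.png')[:,:,::-1][150:260,210:350]; b=snap('scene','c2.png')[:,:,::-1][110:260,120:330]
cv2.imwrite('pics/s2b.png',cv2.resize(a,None,fx=5,fy=5,interpolation=cv2.INTER_CUBIC))
cv2.imwrite('pics/c2b.png',cv2.resize(b,None,fx=3.8,fy=3.8,interpolation=cv2.INTER_CUBIC))
cs=cam('scene')
T=R.from_quat(s['tool_rot']).as_matrix()
for off in [(0,0,0),(11,-22,14),(11,22,14),(11,22,0)]:
    P=s['position']+T@np.array(off); print(off,P,(proj(cs,P)-[120,110])*3.8)
```

```text
1.2 [ 441.6454 -196.3749   31.1034] [ 0.7543  0.6546  0.0331 -0.0386] 0.5287624617206346 [-0.6126  0.5031  0.8213]
(0, 0, 0) [ 441.6454 -196.3749   31.1034] [531.2441 429.7858]
(11, -22, 14) [ 421.4067 -181.0375   18.607 ] [500.3128 447.7541]
(11, 22, 14) [ 464.9682 -187.1997   17.9557] [540.0263 420.9367]
(11, 22, 0) [ 464.9753 -188.6219   31.8833] [541.2418 408.7942]
```

View pics/w2.png

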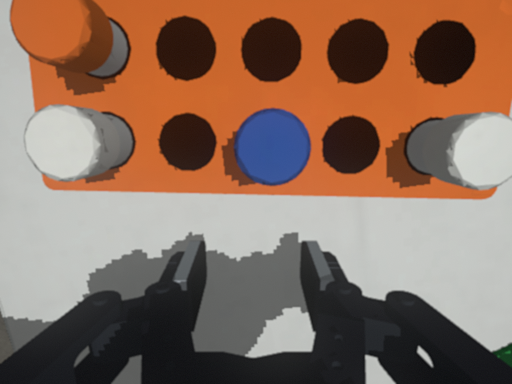

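View pics/c2b.png

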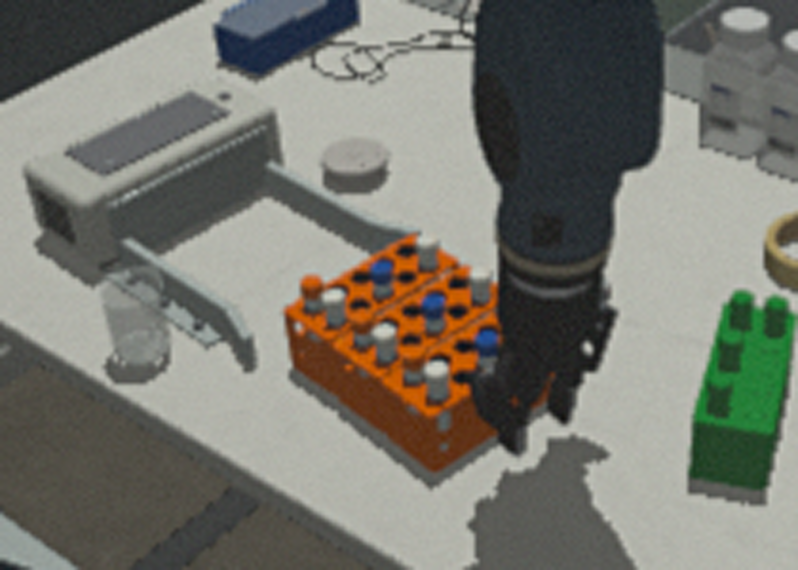

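View pics/s2b.png

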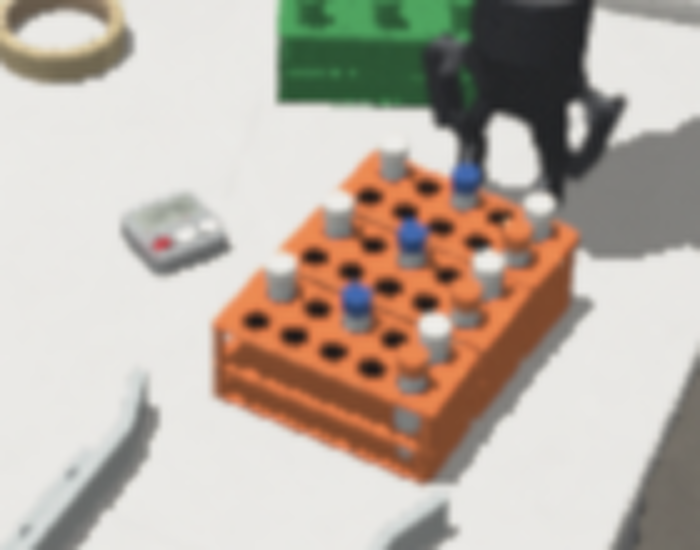

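Emit:
move_arm(
  moves=[
    {"dp": [8, 3, 0.8], "twist": [0, 0, 0]},
    {"dp": [16, 6, 1.6], "twist": [0, 0, 0]},
    {"dp": [20, 6, 2.0], "twist": [0, 0, 0]},
    {"dp": [22, 6, 2.2], "twist": [0, 0, 0]},
    {"dp": [24, 6, 2.4], "twist": [0, 0, 0]},
  ],
)

```text
time_s: 1.85
position: [454.3, -174.4, 35.4]
tool_rot: [0.754, 0.655, 0.035, -0.035]
wrist_force: [-0.3, 0.1, 0.1]
gripper_width: 0.527
```

```bash
cat >> look.py <<'E'
def show(k,views=('wrist',)):
    s=sensors.state(); print(s['time_s'],s['position'],s['tool_rot'],s['wrist_force'])
    M=R.from_quat(s['tool_rot']).as_matrix(); print('yaw',np.arctan2(M[1,1],M[0,1]),'tilt',M[2,0],'roll',M[2,1])
    out=[]
    for n in views:
        im=snap(n,f'{n}_{k}.png')[:,:,::-1]
        if n=='side': im=im[150:300,180:340]
        if n=='scene': im=im[110:260,120:320]
        h=570 if len(views)==1 else 480
        f=min(h/im.shape[0],790/im.shape[1]); 
        if len(views)==1: cv2.imwrite(f'pics/v_{n}_{k}.png',cv2.resize(im,None,fx=f,fy=f,interpolation=cv2.INTER_CUBIC))
        else: 
            f=400/im.shape[1]; out.append(cv2.resize(im,None,fx=f,fy=f,interpolation=cv2.INTER_CUBIC))
    if out:
        h=max(o.shape[0] for o in out); out=[cv2.copyMakeBorder(o,0,h-o.shape[0],0,0,cv2.BORDER_CONSTANT) for o in out]
        cv2.imwrite(f'pics/v_{k}.png',np.hstack(out))
E
python3 -c "
from look import *
show('3',('wrist','side'))"
```

```text
1.85 [ 454.2613 -174.3617   35.449 ] [ 0.7539  0.6551  0.0347 -0.0349] [-0.3061  0.128   0.0608]
yaw -0.13960292923741294 tilt 0.09797781032612413 roll -0.007195243306208035
```

View pics/v_3.png

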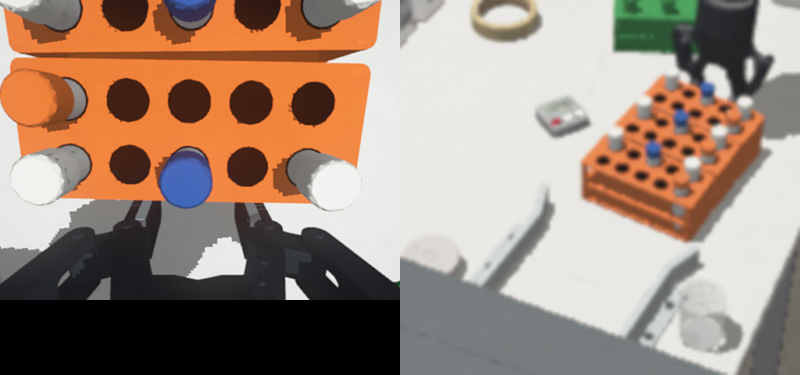

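Emit:
move_arm(
  moves=[
    {"dp": [0, 0, 5], "twist": [0, 0, 0]},
    {"dp": [2, 0, 5.2], "twist": [0, 0, 0]},
    {"dp": [4, 0, 5.4], "twist": [0, 0, 0]},
    {"dp": [6, 0, 5.6], "twist": [0, 0, 0]},
    {"dp": [8, 0, 5.8], "twist": [0, 0, 0]},
  ],
)

```text
time_s: 2.45
position: [455.3, -166.0, 30.3]
tool_rot: [0.754, 0.655, 0.035, -0.035]
wrist_force: [-0.5, -1.3, -1.8]
gripper_width: 0.526
```

```bash
python3 -c "
from look import *
show('4',('wrist','side'))"
```

```text
2.45 [ 455.3243 -166.0355   30.3228] [ 0.754   0.655   0.0345 -0.0349] [-0.4822 -1.3398 -1.8487]
yaw -0.13994873232018265 tilt 0.09778300610822252 roll -0.007428877456949652
```

View pics/v_4.png

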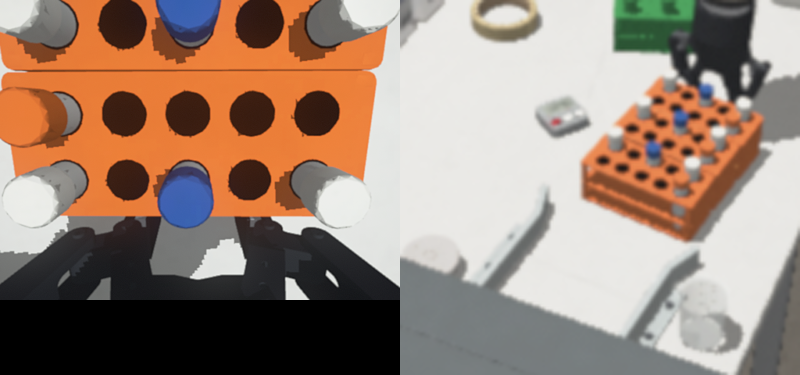

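Emit:
move_arm(
  moves=[
    {"dp": [-0.3, 0, 2], "twist": [0, 0, 0]},
    {"dp": [-0.3, 0, 3], "twist": [0, 0, 0]},
  ],
)

```text
time_s: 2.75
position: [455.3, -165.7, 27.2]
tool_rot: [0.754, 0.655, 0.035, -0.035]
wrist_force: [0.7, 0.9, -0.1]
gripper_width: 0.532
```

```bash
python3 -c "
from look import *
s=sensors.state();print(s['wrist_force'],s['wrist_torque'])
show('5')"
```

```text
[ 0.6809  0.8951 -0.1177] [-0.073   0.0322  0.0099]
2.75 [ 455.27   -165.7398   27.1827] [ 0.7539  0.6552  0.0347 -0.0351] [ 0.6809  0.8951 -0.1177]
yaw -0.13950366351262147 tilt 0.09821650274588944 roll -0.007466556289535006
```

View pics/v_wrist_5.png

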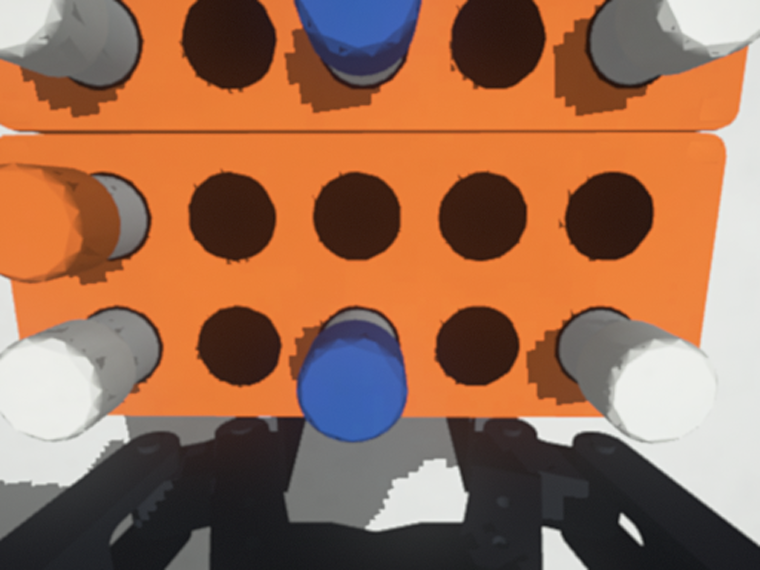

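```bash
cat > plan.py <<'E'
from look import *
TH=-0.078; B=np.array([491.2,101.1]); ex=np.array([np.cos(TH),np.sin(TH)]); ey=np.array([-np.sin(TH),np.cos(TH)])
def dock(p): d=np.asarray(p)[:2]-B; return d@ex, d@ey-160
def plan(Ls,Yf,yawf,step,n=5,z=30,tilt=0.1):
    # Ls: function of y_d -> lateral; yawf -> yaw rel
    s=sensors.state(); M=R.from_quat(s['tool_rot']).as_matrix(); p=s['position']
    x,y=dock(p); print('t',s['time_s'],'lat %.1f y %.1f z %.1f'%(x,y,p[2]),'yawrel %.4f'%(np.arctan2(M[1,1],M[0,1])-TH),'F',s['wrist_force'])
    rows=[]
    for i in range(1,n+1):
        yy=min(y+step*i,Yf); l=Ls(yy); l=x+(l-x)*i/n
        P=np.append(B+ex*l+ey*(yy+160),z)
        yw=TH+yawf(yy)
        Rt=np.array([[-np.sin(yw),np.cos(yw),0],[np.cos(yw),np.sin(yw),0],[0,0,-1.]]).T  # placeholder
        X=np.array([-np.sin(yw),np.cos(yw),0]);Y=np.array([np.cos(yw),np.sin(yw),0]);Z=np.array([0,0,-1.])
        M0=np.column_stack([X,Y,Z]); Mt=M0@R.from_rotvec([0,tilt,0]).as_matrix()
        dp=M.T@(P-p); tw=R.from_matrix(M.T@Mt).as_rotvec()
        rows.append('{"dp": [%.1f, %.1f, %.1f], "twist": [%.3f, %.3f, %.3f]}'%(*dp,*tw))
    print('['+', '.join(rows)+']')
Ldef=lambda y: np.interp(y,[-429,-250],[-15,0])
Ydef=lambda y: np.interp(y,[-379,-260],[-0.062,0])
E
python3 -c "
from plan import *
plan(Ldef,-200,Ydef,6)"
```

```text
t 2.8 lat -15.2 y -428.8 z 27.1 yawrel -0.0615 F [-0.0309 -0.7289  0.6108]
[{"dp": [6.3, -0.3, -2.3], "twist": [-0.008, 0.002, -0.000]}, {"dp": [12.2, -0.3, -1.7], "twist": [-0.008, 0.002, -0.000]}, {"dp": [18.2, -0.1, -1.2], "twist": [-0.008, 0.002, -0.000]}, {"dp": [24.2, 0.2, -0.6], "twist": [-0.008, 0.002, -0.000]}, {"dp": [30.3, 0.8, 0.0], "twist": [-0.008, 0.002, -0.000]}]
```

Emit:
move_arm(
  moves=[
    {"dp": [6, 0, -2], "twist": [-0.004, 0, 0]},
    {"dp": [12, 0, -2], "twist": [-0.008, 0, 0]},
    {"dp": [18, 0, -1.2], "twist": [-0.008, 0, 0]},
    {"dp": [24, 0.2, -0.6], "twist": [-0.008, 0, 0]},
    {"dp": [30, 0.8, 0], "twist": [-0.008, 0, 0]},
  ],
)

```text
time_s: 3.3
position: [460.3, -135.9, 30.2]
tool_rot: [0.754, 0.655, 0.037, -0.032]
wrist_force: [-1.0, -3.3, 2.7]
gripper_width: 0.529
```

```bash
python3 -c "
from plan import *
show('6',('wrist','side','scene')[:3])
plan(Ldef,-200,Ydef,6)"
python3 - <<'E'
import cv2
im=cv2.imread('pics/v_6.png');print(im.shape)
cv2.imwrite('pics/v_6.png',cv2.resize(im,None,fx=0.66,fy=0.66))
E
```

```text
3.3 [ 460.3227 -135.8842   30.2325] [ 0.754   0.6551  0.0371 -0.0319] [-1.0381 -3.327   2.6951]
yaw -0.1402197489151709 tilt 0.09776767082606994 roll 0.0006048990937986623
t 3.45 lat -12.4 y -398.3 z 30.0 yawrel -0.0613 F [-0.601   0.4024 -0.0001]
[{"dp": [6.0, -0.3, 0.6], "twist": [0.000, 0.001, 0.001]}, {"dp": [11.9, -0.3, 1.2], "twist": [0.000, 0.001, 0.001]}, {"dp": [17.9, -0.2, 1.8], "twist": [0.000, 0.001, 0.001]}, {"dp": [23.9, 0.2, 2.4], "twist": [0.000, 0.001, -0.002]}, {"dp": [29.9, 0.7, 3.0], "twist": [0.001, 0.001, -0.005]}]
(375, 1200, 3)
```

View pics/v_6.png

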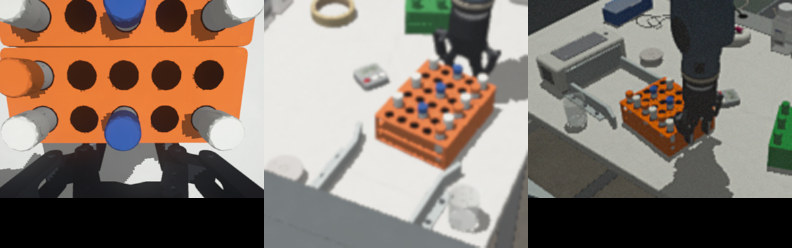

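```bash
python3 -c "
import cv2
im=cv2.imread('pics/side_6.png')[170:290,190:330]
cv2.imwrite('pics/q6.png',cv2.resize(im,None,fx=5,fy=5,interpolation=cv2.INTER_CUBIC)[:,:])"
```

```text
(no output)
```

View pics/q6.png

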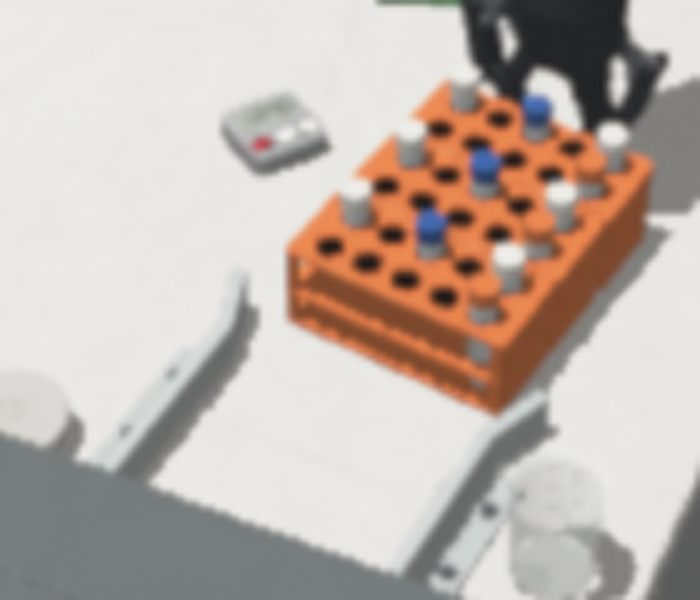

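```bash
cat > side.py <<'E'
from plan import *
c=cam('side')
def q(n,x,y,z,o=(190,170),f=5): 
    P=ray(c,o[0]+x/f,o[1]+y/f,z); print(n,'lat %.1f y %.1f'%dock(P))
E
python3 -c "
from side import *
q('bl',495,412,0);q('br',290,320,0);q('tl',500,347,61);q('tr',289,250,61)
q('nbend',487,437,32);q('ntip',540,398,32);q('ftip',247,275,32);q('fbend',237,318,32);q('nlow',402,570,32);q('flow',117,467,32)"
```

```text
bl lat -75.1 y -201.3
br lat 66.1 y -207.8
tl lat -77.6 y -196.4
tr lat 65.3 y -206.4
nbend lat -90.7 y -156.1
ntip lat -104.2 y -196.9
ftip lat 91.5 y -201.1
fbend lat 78.7 y -167.7
nlow lat -92.4 y -50.6
flow lat 78.8 y -37.6
```

Emit:
move_arm(
  moves=[
    {"dp": [6, 0, 0.6], "twist": [0, 0, 0]},
    {"dp": [12, 0.2, 1.2], "twist": [0, 0, 0]},
    {"dp": [18, 0.6, 1.8], "twist": [0, 0, 0]},
    {"dp": [24, 1.1, 2.4], "twist": [0, 0, 0]},
    {"dp": [30, 1.7, 3.0], "twist": [0, 0, 0]},
  ],
)

```text
time_s: 3.95
position: [466.1, -105.3, 30.0]
tool_rot: [0.754, 0.655, 0.037, -0.033]
wrist_force: [-0.8, -2.6, 1.2]
gripper_width: 0.525
```

```bash
cat > step.py <<'E'
import sys
from side import *
k=sys.argv[1]
plan(Ldef,-200,Ydef,6)
im=snap('side',f'side_{k}.png')[:,:,::-1][190:300,190:330]
a=cv2.resize(im,None,fx=5,fy=5,interpolation=cv2.INTER_CUBIC)
cv2.imwrite(f'pics/q{k}.png',a)
w=snap('wrist',f'wr_{k}.png')[:,:,::-1]
cv2.imwrite(f'pics/w{k}.png',w)
E
python3 step.py 7
```

```text
t 3.95 lat -8.9 y -367.7 z 30.0 yawrel -0.0611 F [-0.8344 -2.6219  1.1732]
[{"dp": [6.0, -0.5, 0.6], "twist": [0.001, 0.001, -0.008]}, {"dp": [11.9, -0.7, 1.2], "twist": [0.001, 0.001, -0.011]}, {"dp": [17.9, -0.7, 1.8], "twist": [0.001, 0.001, -0.014]}, {"dp": [23.9, -0.6, 2.4], "twist": [0.002, 0.001, -0.017]}, {"dp": [29.9, -0.2, 3.0], "twist": [0.002, 0.001, -0.021]}]
```

View pics/q7.png

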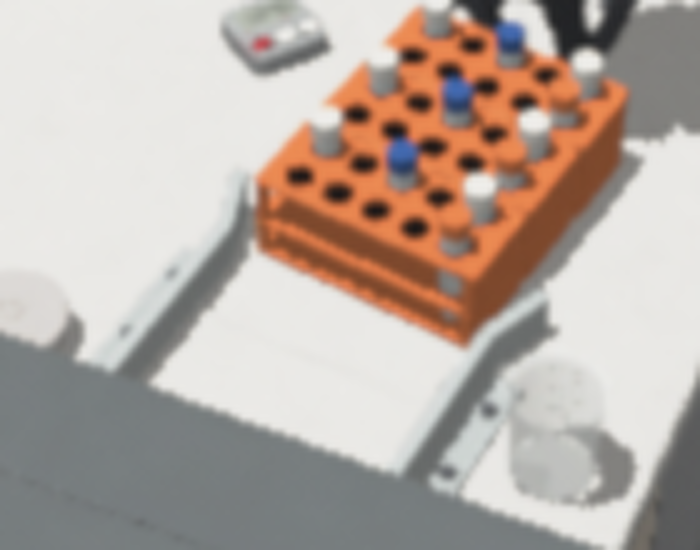

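View pics/w7.png

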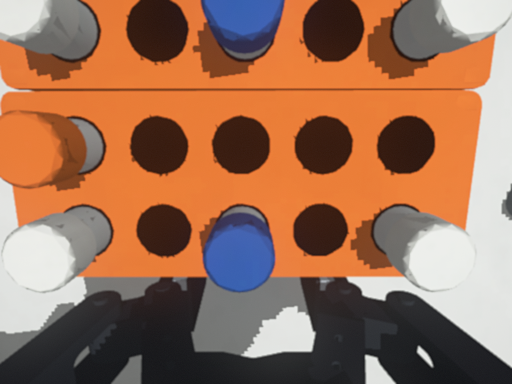

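```bash
python3 -c "
from side import *
o=(190,190)
q('bl',465,345,0,o);q('br',260,250,0,o);q('tl',468,281,61,o);q('tr',259,183,61,o);q('timer',272,0,18,o)"
```

```text
bl lat -71.1 y -170.3
br lat 69.5 y -177.6
tl lat -73.4 y -164.6
tr lat 67.0 y -174.4
timer lat 166.0 y -359.7
```

```bash
cat >> plan.py <<'E'
TH=-0.080
Ldef=lambda y: np.interp(y,[-368,-250],[-8.9,1])
Ydef=lambda y: np.interp(y,[-368,-260],[-0.06,0])
E
sed -i 's/ex=np.array(\[np.cos(TH)/ex=np.array([np.cos(-.078)/; s/np.sin(TH)\]); ey=np.array(\[-np.sin(TH),np.cos(TH)\])/np.sin(-.078)]); ey=np.array([-np.sin(-.078),np.cos(-.078)])/' plan.py; sed -n 2p plan.py; python3 -c "
from plan import *
plan(Ldef,-200,Ydef,6)"
```

```text
TH=-0.078; B=np.array([491.2,101.1]); ex=np.array([np.cos(-.078),np.sin(-.078)]); ey=np.array([-np.sin(-.078),np.cos(-.078)])
t 4.05 lat -8.9 y -367.2 z 30.0 yawrel -0.0583 F [ 0.3648  0.4808 -0.328 ]
[{"dp": [6.0, -0.2, 0.6], "twist": [0.000, -0.000, -0.002]}, {"dp": [11.9, -0.3, 1.2], "twist": [0.001, -0.000, -0.005]}, {"dp": [17.9, -0.1, 1.8], "twist": [0.001, -0.000, -0.009]}, {"dp": [23.9, 0.2, 2.4], "twist": [0.001, -0.000, -0.012]}, {"dp": [30.0, 0.8, 3.0], "twist": [0.002, -0.000, -0.015]}]
```

Emit:
move_arm(
  moves=[
    {"dp": [6, 0, 0.6], "twist": [0, 0, -0.002]},
    {"dp": [12, 0, 1.2], "twist": [0, 0, -0.005]},
    {"dp": [18, 0.1, 1.8], "twist": [0, 0, -0.009]},
    {"dp": [24, 0.4, 2.4], "twist": [0, 0, -0.012]},
    {"dp": [30, 0.8, 3.0], "twist": [0, 0, -0.015]},
  ],
)

```text
time_s: 4.55
position: [471.1, -74.5, 30.0]
tool_rot: [0.748, 0.661, 0.038, -0.033]
wrist_force: [-1.5, -3.5, -0.1]
gripper_width: 0.526
```

```bash
python3 step.py 8
```

```text
t 4.55 lat -6.3 y -336.6 z 30.0 yawrel -0.0431 F [-1.4844 -3.4546 -0.1453]
[{"dp": [6.0, -0.2, 0.6], "twist": [0.002, -0.000, -0.004]}, {"dp": [11.9, -0.1, 1.2], "twist": [0.002, -0.000, -0.007]}, {"dp": [17.9, 0.1, 1.8], "twist": [0.002, -0.000, -0.010]}, {"dp": [23.9, 0.6, 2.4], "twist": [0.003, -0.000, -0.014]}, {"dp": [29.9, 1.2, 3.0], "twist": [0.003, -0.000, -0.017]}]
```

View pics/q8.png

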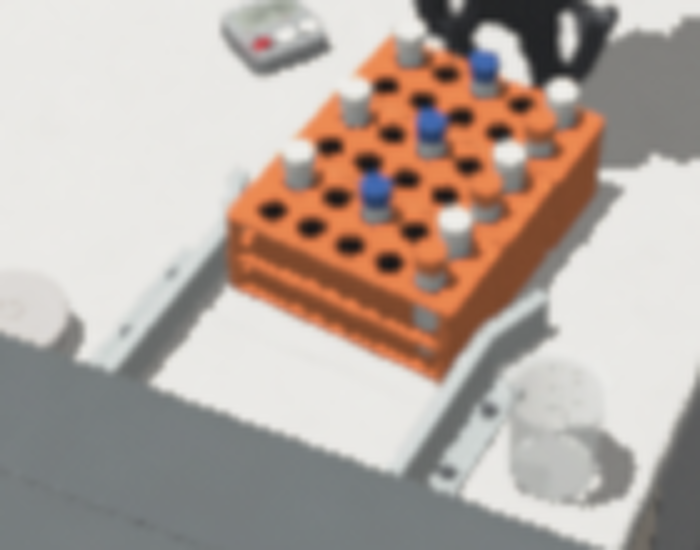

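View pics/w8.png

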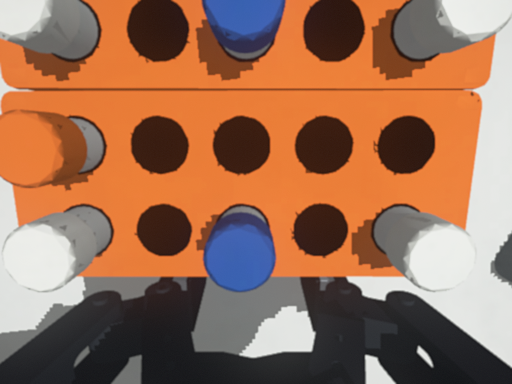

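```bash
python3 -c "
from side import *
o=(190,190)
q('bl',440,380,0,o);q('br',231,285,0,o);q('tl',443,316,61,o);q('tr',230,217,61,o)"
```

```text
bl lat -70.4 y -140.1
br lat 70.3 y -145.1
tl lat -73.0 y -134.8
tr lat 67.8 y -142.8
```

Emit:
move_arm(
  moves=[
    {"dp": [6, 0, 0.6], "twist": [0, 0, -0.004]},
    {"dp": [12, 0, 1.2], "twist": [0, 0, -0.007]},
    {"dp": [18, 0.2, 1.8], "twist": [0, 0, -0.01]},
    {"dp": [24, 0.6, 2.4], "twist": [0, 0, -0.014]},
    {"dp": [30, 1.2, 3.0], "twist": [0, 0, -0.017]},
  ],
)

```text
time_s: 5.15
position: [476.0, -43.7, 30.0]
tool_rot: [0.742, 0.668, 0.039, -0.033]
wrist_force: [-0.6, -2.5, 0.2]
gripper_width: 0.53
```

```bash
python3 step.py 9
```

```text
t 5.15 lat -3.8 y -305.5 z 30.0 yawrel -0.0249 F [-0.588  -2.5443  0.1656]
[{"dp": [6.0, -0.0, 0.6], "twist": [0.003, -0.001, -0.003]}, {"dp": [11.9, 0.2, 1.2], "twist": [0.004, -0.001, -0.006]}, {"dp": [17.9, 0.5, 1.8], "twist": [0.004, -0.001, -0.009]}, {"dp": [23.9, 1.1, 2.4], "twist": [0.004, -0.001, -0.013]}, {"dp": [29.9, 1.9, 3.0], "twist": [0.005, -0.001, -0.016]}]
```

View pics/q9.png

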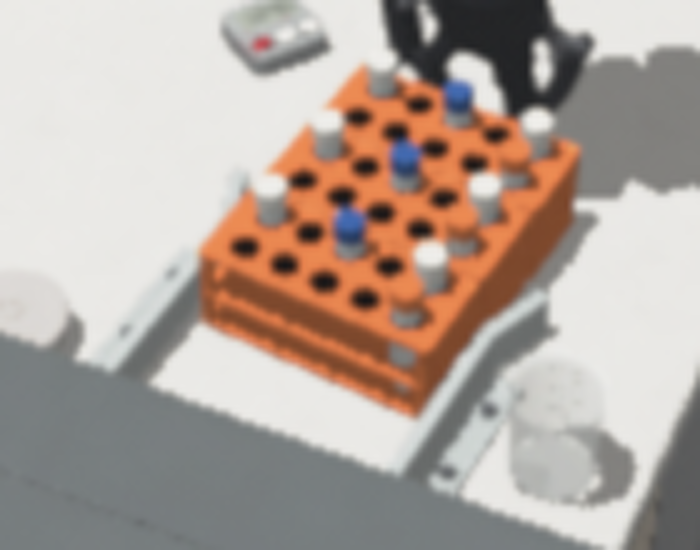

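View pics/w9.png

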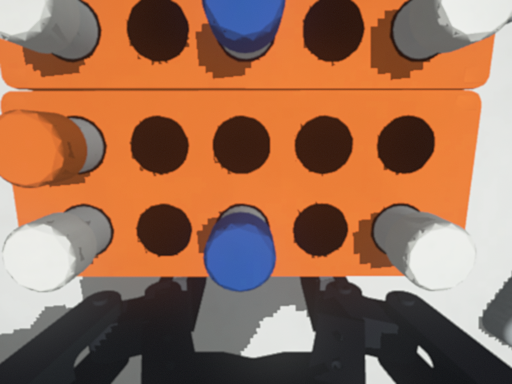

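Emit:
move_arm(
  moves=[
    {"dp": [6, 0, 0.6], "twist": [0, 0, -0.003]},
    {"dp": [12, 0.2, 1.2], "twist": [0, 0, -0.006]},
    {"dp": [18, 0.5, 1.8], "twist": [0.003, 0, -0.009]},
    {"dp": [24, 1.1, 2.4], "twist": [0.004, 0, -0.013]},
    {"dp": [30, 1.9, 3.0], "twist": [0.005, 0, -0.016]},
  ],
)

```text
time_s: 5.75
position: [481.3, -12.9, 30.1]
tool_rot: [0.736, 0.675, 0.037, -0.034]
wrist_force: [-0.7, -2.4, -0.7]
gripper_width: 0.528
```

```bash
python3 step.py 10; python3 -c "
from side import *
o=(190,190)
q('bl',415,415,0,o);q('br',203,317,0,o)"
```

```text
t 5.75 lat -1.0 y -274.4 z 30.1 yawrel -0.0073 F [-0.7272 -2.3859 -0.6581]
[{"dp": [6.0, 0.0, 0.7], "twist": [-0.000, -0.002, -0.003]}, {"dp": [11.9, 0.3, 1.3], "twist": [0.000, -0.002, -0.006]}, {"dp": [17.9, 0.7, 1.9], "twist": [0.000, -0.002, -0.007]}, {"dp": [23.9, 1.3, 2.5], "twist": [0.000, -0.002, -0.007]}, {"dp": [29.9, 1.7, 3.1], "twist": [0.000, -0.002, -0.007]}]
bl lat -69.7 y -110.8
br lat 71.8 y -115.7
```

View pics/q10.png

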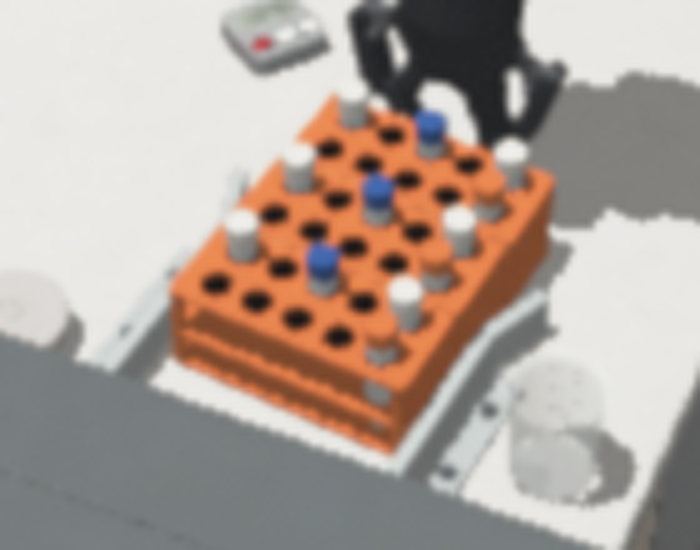

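View pics/w10.png

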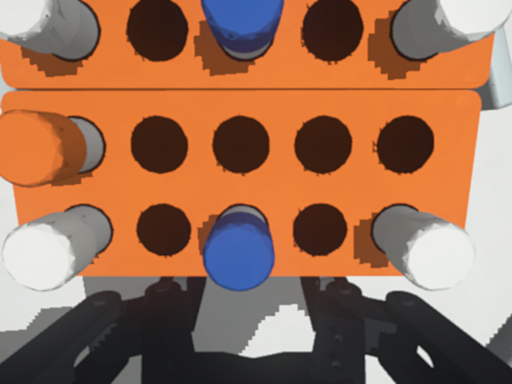

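Emit:
move_arm(
  moves=[
    {"dp": [6, 0, 0.7], "twist": [0, 0, -0.003]},
    {"dp": [12, 0, 1.3], "twist": [0, 0, -0.006]},
    {"dp": [18, 0.2, 1.9], "twist": [0, 0, -0.007]},
    {"dp": [24, 0.4, 2.5], "twist": [0, 0, -0.007]},
    {"dp": [30, 0.6, 3.1], "twist": [0, 0, -0.007]},
  ],
)

```text
time_s: 6.35
position: [484.6, 18.1, 30.1]
tool_rot: [0.734, 0.678, 0.038, -0.035]
wrist_force: [0.8, -3.1, 0.9]
gripper_width: 0.525
```

```bash
python3 step.py 11; python3 -c "
from side import *
o=(190,190)
q('bl',387,452,0,o);q('br',173,355,0,o)"
```

```text
t 6.35 lat -0.1 y -243.3 z 30.1 yawrel 0.0004 F [ 0.8381 -3.0556  0.8568]
[{"dp": [6.0, 0.2, 0.7], "twist": [0.000, -0.003, 0.000]}, {"dp": [11.9, 0.4, 1.4], "twist": [0.000, -0.003, 0.000]}, {"dp": [17.9, 0.6, 2.0], "twist": [0.000, -0.003, 0.000]}, {"dp": [23.9, 0.8, 2.6], "twist": [0.000, -0.003, 0.000]}, {"dp": [29.8, 1.0, 3.2], "twist": [0.000, -0.003, 0.000]}]
bl lat -68.2 y -80.2
br lat 71.9 y -82.7
```

View pics/q11.png

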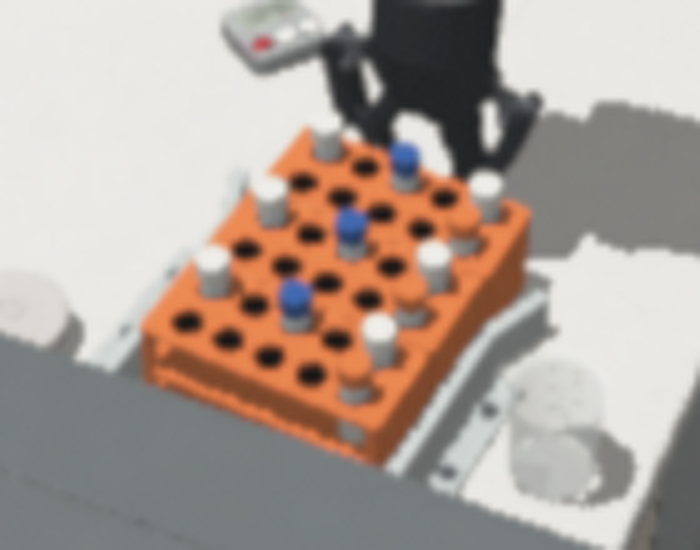

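View pics/w11.png

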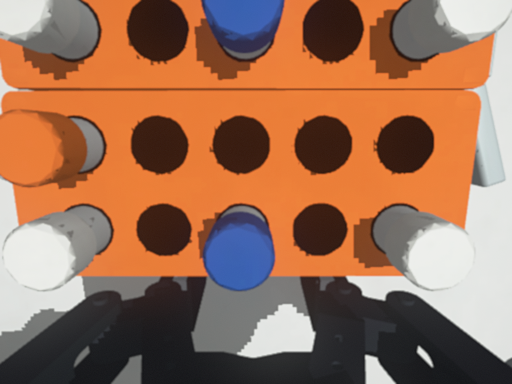

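Emit:
move_arm(
  moves=[
    {"dp": [6, 0, 0.7], "twist": [0, 0, 0]},
    {"dp": [12, 0, 1.4], "twist": [0, 0, 0]},
    {"dp": [18, 0.1, 2.0], "twist": [0, 0, 0]},
    {"dp": [24, 0.2, 2.6], "twist": [0, 0, 0]},
    {"dp": [30, 0.3, 3.2], "twist": [0, 0, 0]},
  ],
)

```text
time_s: 6.95
position: [487.5, 49.1, 30.1]
tool_rot: [0.733, 0.678, 0.038, -0.035]
wrist_force: [0.2, -3.4, 1.4]
gripper_width: 0.529
```

```bash
python3 step.py 12; python3 -c "
from look import *
im=snap('scene','c12.png')[:,:,::-1][120:240,110:270]
cv2.imwrite('pics/c12b.png',cv2.resize(im,None,fx=4.8,fy=4.8,interpolation=cv2.INTER_CUBIC))"
```

```text
t 6.95 lat 0.3 y -212.1 z 30.1 yawrel 0.0013 F [ 0.2047 -3.4311  1.3544]
[{"dp": [6.0, 0.1, 0.7], "twist": [0.001, -0.003, 0.001]}, {"dp": [11.9, 0.3, 1.3], "twist": [0.001, -0.003, 0.001]}, {"dp": [12.0, 0.4, 1.3], "twist": [0.001, -0.003, 0.001]}, {"dp": [12.0, 0.5, 1.3], "twist": [0.001, -0.003, 0.001]}, {"dp": [12.0, 0.7, 1.3], "twist": [0.001, -0.003, 0.001]}]
```

View pics/c12b.png

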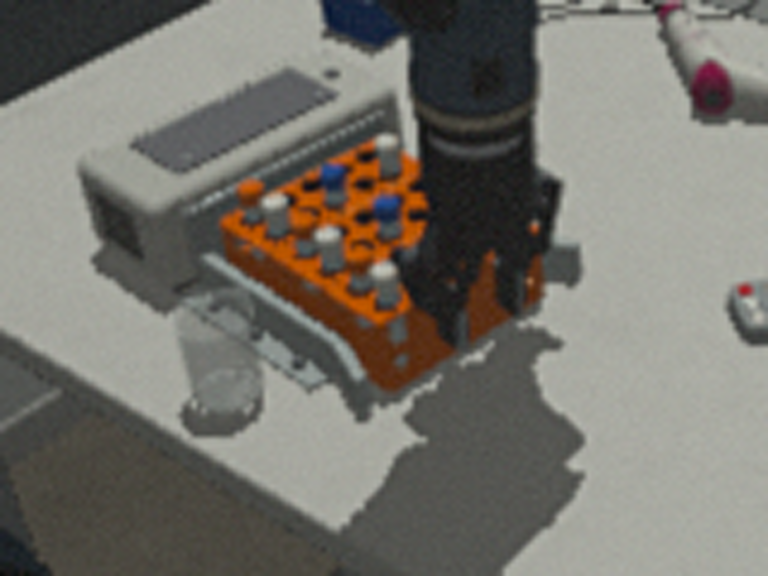

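View pics/w12.png

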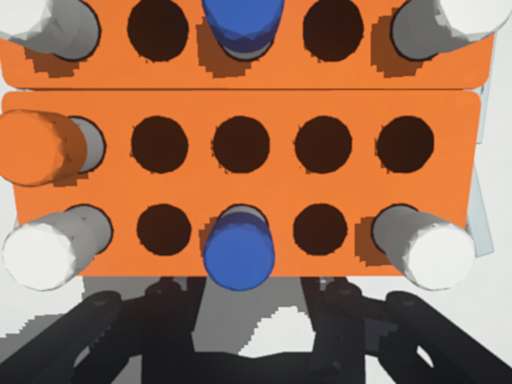

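Emit:
move_arm(
  moves=[
    {"dp": [2, 0, 0.3], "twist": [0, 0, 0]},
    {"dp": [4, 0, 0.5], "twist": [0, 0, 0]},
    {"dp": [6, 0, 0.7], "twist": [0, 0, 0]},
    {"dp": [8, 0, 0.9], "twist": [0, 0, 0]},
    {"dp": [9, 0, 1.0], "twist": [0, 0, 0]},
  ],
)

```text
time_s: 7.6
position: [488.1, 58.6, 30.0]
tool_rot: [0.733, 0.678, 0.038, -0.035]
wrist_force: [0.4, -3.4, 0.9]
gripper_width: 0.525
```

Emit:
move_arm(
  moves=[
    {"dp": [1, 0, 0.1], "twist": [0, 0, 0]},
    {"dp": [2, 0, 0.2], "twist": [0, 0, 0]},
  ],
)

```text
time_s: 7.8
position: [488.2, 60.6, 29.9]
tool_rot: [0.733, 0.678, 0.038, -0.035]
wrist_force: [0.4, -3.2, 1.0]
gripper_width: 0.521
```

Emit:
move_arm(
  moves=[
    {"dp": [1, 0, 0.1], "twist": [0, 0, 0]},
    {"dp": [2, 0, 0.2], "twist": [0, 0, 0]},
  ],
)

```text
time_s: 8.0
position: [488.4, 62.7, 30.0]
tool_rot: [0.733, 0.678, 0.038, -0.035]
wrist_force: [0.6, -4.2, 0.6]
gripper_width: 0.526
```

```bash
python3 -c "
from plan import *
plan(Ldef,-200,Ydef,1)
im=snap('scene','c13.png')[:,:,::-1][120:240,110:270]
cv2.imwrite('pics/c13b.png',cv2.resize(im,None,fx=4.8,fy=4.8,interpolation=cv2.INTER_CUBIC))
snap('wrist','w13.png')"
```

```text
t 8.0 lat 0.2 y -198.5 z 30.0 yawrel 0.0022 F [ 0.5552 -4.1933  0.6188]
[{"dp": [-1.5, 0.2, -0.2], "twist": [0.000, -0.004, 0.002]}, {"dp": [-1.5, 0.3, -0.2], "twist": [0.000, -0.004, 0.002]}, {"dp": [-1.5, 0.5, -0.2], "twist": [0.000, -0.004, 0.002]}, {"dp": [-1.5, 0.6, -0.2], "twist": [0.000, -0.004, 0.002]}, {"dp": [-1.5, 0.8, -0.2], "twist": [0.000, -0.004, 0.002]}]
```

View pics/c13b.png

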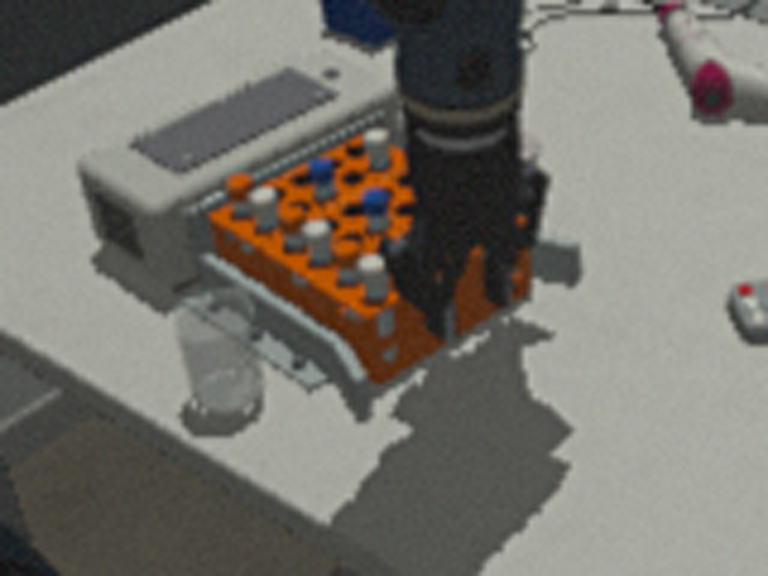

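View pics/w13.png

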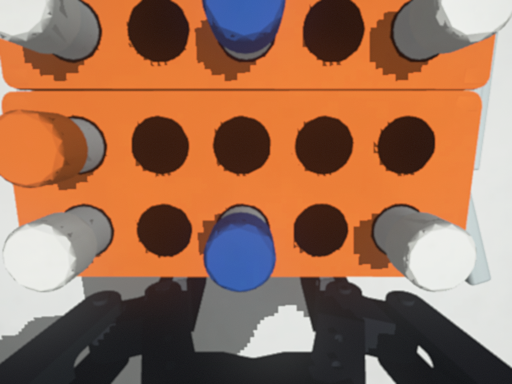

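Emit:
move_arm(
  moves=[
    {"dp": [1, 0, 0.1], "twist": [0, 0, 0]},
    {"dp": [2, 0, 0.2], "twist": [0, 0, 0]},
  ],
)

```text
time_s: 8.3
position: [488.3, 63.6, 29.9]
tool_rot: [0.733, 0.678, 0.037, -0.034]
wrist_force: [-1.5, -14.0, 3.9]
gripper_width: 0.523
```

Emit:
move_arm(
  moves=[
    {"dp": [1, 0, 0.1], "twist": [0, 0, 0]},
    {"dp": [2, 0, 0.2], "twist": [0, 0, 0]},
  ],
)

```text
time_s: 8.5
position: [488.2, 63.8, 29.9]
tool_rot: [0.734, 0.678, 0.036, -0.033]
wrist_force: [-1.9, -17.2, 6.0]
gripper_width: 0.528
```

Emit:
move_arm(
  moves=[
    {"dp": [1, 0, 0.1], "twist": [0, 0, 0]},
    {"dp": [1.5, 0, 0.2], "twist": [0, 0, 0]},
  ],
)

```text
time_s: 8.7
position: [488.1, 63.7, 29.9]
tool_rot: [0.734, 0.677, 0.034, -0.032]
wrist_force: [-2.2, -13.8, 5.7]
gripper_width: 0.523
```

Emit:
move_arm(
  moves=[
    {"dp": [-0.5, 0, 0], "twist": [0, 0, 0]},
    {"dp": [-2, 0, -0.2], "twist": [0, 0, 0]},
    {"dp": [-10, 0, -1], "twist": [0, 0, 0]},
    {"dp": [-20, 0, -2], "twist": [0, 0, 0]},
    {"dp": [-40, 0, -4], "twist": [0, 0, 0]},
  ],
)

```text
time_s: 9.2
position: [484.8, 23.5, 30.1]
tool_rot: [0.734, 0.678, 0.035, -0.032]
wrist_force: [0.2, 0.2, -0.2]
gripper_width: 0.527
```

Emit:
move_arm(
  moves=[
    {"dp": [-20, 0, -30], "twist": [0, 0, 0]},
    {"dp": [-20, 0, -80], "twist": [0, -0.1, 0]},
    {"dp": [0, 0, -130], "twist": [0, -0.1, 0]},
    {"dp": [40, 0, -170], "twist": [0, -0.1, 0]},
    {"dp": [80, 0, -195], "twist": [0, -0.1, 0]},
  ],
)

```text
time_s: 9.7
position: [489.5, 78.8, 230.1]
tool_rot: [0.735, 0.678, -0.001, 0.003]
wrist_force: [1.8, 0.6, -0.9]
gripper_width: 0.529
```

```bash
python3 -c "
from plan import *
show('14')
im=snap('scene','c14.png')[:,:,::-1][100:220,110:270]
cv2.imwrite('pics/c14b.png',cv2.resize(im,None,fx=4.8,fy=4.8,interpolation=cv2.INTER_CUBIC))
im=snap('side','s14.png')[:,:,::-1]
cv2.imwrite('pics/s14b.png',cv2.resize(im,None,fx=1.5,fy=1.5,interpolation=cv2.INTER_CUBIC))"
```

```text
9.7 [489.492   78.8446 230.0629] [ 0.7355  0.6775 -0.001   0.0029] [ 1.7845  0.6133 -0.8977]
yaw -0.08199755870605646 tilt -0.005404600955855874 roll 0.002772485070323241
```

View pics/v_wrist_14.png

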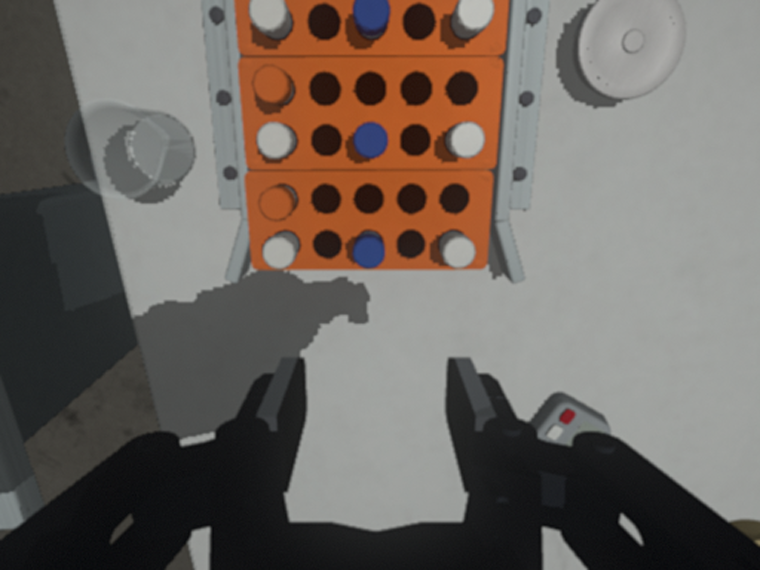

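View pics/c14b.png

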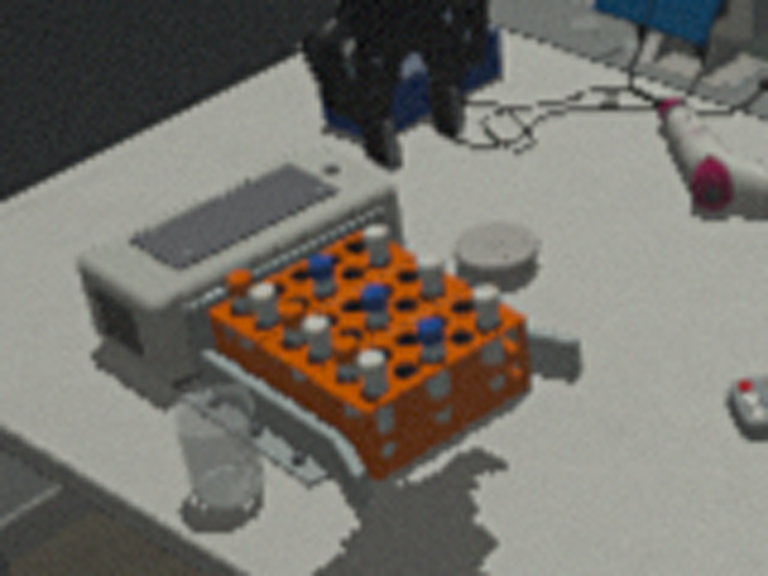

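Emit:
move_arm(
  moves=[
    {"dp": [40, 0, -5], "twist": [0, 0, 0]},
    {"dp": [80, 0, -5], "twist": [0, 0, 0]},
    {"dp": [110, 0, -5], "twist": [0, 0, 0]},
    {"dp": [110, 0, -5], "twist": [0, 0, 0]},
  ],
)

```text
time_s: 10.25
position: [498.7, 191.9, 232.1]
tool_rot: [0.733, 0.68, -0.001, 0.003]
wrist_force: [-0.5, 0.0, -1.0]
gripper_width: 0.528
```

```bash
python3 -c "
from plan import *
show('15')"
```

```text
10.25 [498.6706 191.8699 232.1021] [ 0.733   0.6803 -0.001   0.0025] [-0.4601  0.0235 -0.9725]
yaw -0.07455142663692219 tilt -0.004851758524027729 roll 0.002377319886766589
```

View pics/v_wrist_15.png

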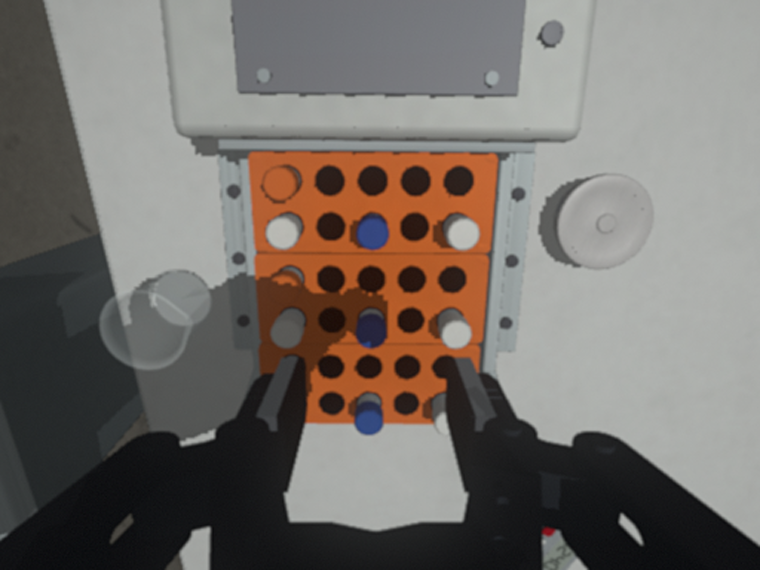

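```bash
python3 -c "
import cv2
im=cv2.imread('pics/wrist_15.png')[85:125,140:370]
cv2.imwrite('pics/z15.png',cv2.resize(im,None,fx=3.4,fy=10,interpolation=cv2.INTER_CUBIC))"
```

```text
(no output)
```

View pics/z15.png

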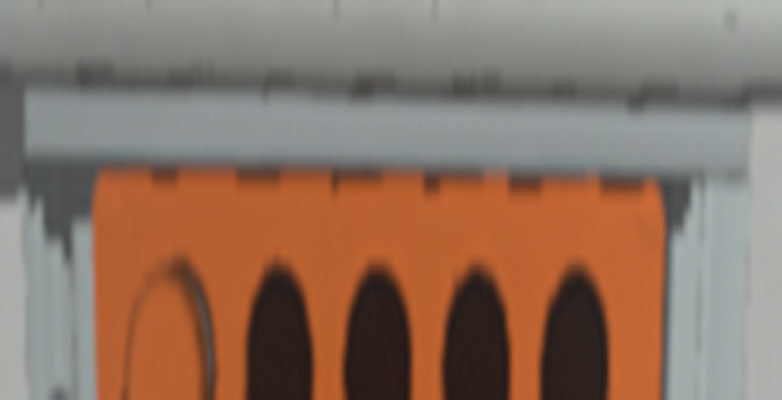

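```bash
python3 -c "
from look import *
print(workorder.hand_in())"
```

```text
the job is handed in; nothing more can be done
None
```

I slid the three racks as one straight row into the dock and handed the job in at about 10.3 s of robot time; `hand_in` gives no verdict. The leading rack is flat against the stop.

- **Push:** I pushed rack_back's free side with both fingers, leaning the tool back about 0.1 rad. I followed the row's initial skew of about 0.06 rad, then turned it square as it entered the lane. I kept pushing until the row stopped moving, with the wrist force rising from about 3 N to 14–17 N. Then I backed straight off and lifted clear.
- **Last pictures:**
  - The front rack's edge runs parallel and flush with the stop.
  - Only hairline seams show between the racks.
  - All three sit level and centred between the rails.
  - The dish and beaker stand where they were, and the timer's visible part looks in place. I did not recheck the meter and green rack, but the arm did not go near them.
- **Disagreements:** My dock yaw estimates ranged from -0.074 to -0.084 rad, so I used about -0.08. The row stopped 1–2 mm short of the travel I had estimated, within the calibration error. Early on, one force reading suggested about 1.8 N of upward push on the rack. It was gone on the next reading and was within the sensor noise, and I saw no tipping.

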